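# Push the plywood box home in the storage lane

### The job

The glue under the two wooden guide rails of the storage lane is still wet: push the plywood box in through the open end, down between the rails, until it is fully home against the wooden stop, and let neither the box nor the robot touch either rail on the way. Only push the box with the fingers, keeping it flat on the white board: do not grip, lift or tip it, and leave the other things where they stand. Finish clear of everything.

Things in the scene. Friction and masses are not known exactly. Their poses are not given: they have to be found in the camera images.
- rack: Storage lane, fixed: white board 400 x 250 x 12 mm with two low wooden rails and a stop. Origin on the table, on the centre line. x: push direction, roughly robot's left (+y) within 0.3 rad; y across; z up. Board: x -210 to 190, y -125 to 125 mm, top z = 12. Rails: x -20 (open mouth) to 180 mm, lane 120 mm wide (y -60 to 60). Stop face at x = 165 mm. The box starts on the bare part, x < -20.
- box: Closed plywood box with lid, 94 x 94 mm in plan, 60 mm high, 0.3 to 0.6 kg, sliding with dry friction. Origin at the centre of its underside, z up; x points down the lane, at the start up to 0.25 rad askew and 30 mm off the lane's centre line. Centred and square it has 13 mm of room to each rail. A two-point push with parted fingers squares it up.
- left_rail: Wooden rail, 200 mm long, 15 mm wide, 18 mm high above the board (top 30 mm above the table), on the rack's +y side, inner face at rack y = 60 mm. Not to be touched; fingers pass above it if their tips stay more than 30 mm above the table. Origin at the centre of its underside, x along it.
- right_rail: The same rail on the -y side, inner face at rack y = -60 mm. Not to be touched.
- stop: Wooden stop across the lane's end, 15 mm thick, 110 mm wide, 30 mm high above the board, rigid. Origin at the centre of its underside. The box may touch it.
- home (a point): Point on the board where the box's origin stands when the box is home against the stop: rack x = 118 mm, y = 0, z = 12 mm.
- mouth (a point): Point on the board, on the centre line of the lane, level with the near ends of the rails.
- foil_roll: Bystander: copper-coloured ring, 60 mm across, 12 mm high, lying on the board outside the left rail. Origin at the centre of its underside.
- bead_jar: Bystander: small glass jar, 38 mm across, 55 mm high, standing on the board outside the right rail. Origin at the centre of its underside.
- tumbler: Bystander: glass tumbler, 72 mm across, 100 mm high, on the table past the stop end of the rack. Origin at the centre of its underside.
- pliers: Bystander: pliers, 170 mm long, 12 mm high, lying on the table between the robot and the rack's right end. Origin near the middle.
- cutter: Bystander: craft knife with a yellow handle, blade shut, 160 mm long, 12 mm high, lying on the table before the open end of the rack. Origin near the middle.
- foil_roll_b: Bystander: copper-coloured ring, 60 mm across, 12 mm high, lying on the table on the robot's side of the rack. Origin at the centre of its underside.
Not all that is in view belongs to the job. Leave any black look-alike of the box alone.

How it is judged:
On the way:
1. the box is sliding down the lane, flat on the board between the rails (x of box in the frame of rack between 0 and 0.1 m and y of box in the frame of rack between -0.013 and 0.013 m and z of box in the frame of rack below 0.018 m), for 0.05 s.
At the end, for the whole second after the job is handed in: The box stands flat on the board, at rest, between the rails, its front within 6 mm of the stop, within 13 mm of the centre line and 0.1 rad of square (x of box in the frame of rack between 0.112 and 0.122 m and y of box in the frame of rack between -0.013 and 0.013 m and z of box in the frame of rack between 0.009 and 0.016 m and angle between the x axis of box and the x axis of rack, either way round below 0.1 rad and angle between box's own z axis and vertical below 0.05 rad and linear speed of box below 0.01 m/s); the robot touches nothing.
It fails at once if the left rail was touched (contact force between left_rail and anything else above 0.2 N).
It fails at once if the right rail was touched (contact force between right_rail and anything else above 0.2 N).
It fails at once if the box was lifted off the board (z of box in the frame of rack above 0.022 m).
It fails at once if the box was tipped or ran off the board (angle between box's own z axis and vertical above 0.15 rad or z of box in the frame of rack below 0.004 m).
It fails at once if another thing was moved or knocked over (distance of any of foil_roll, bead_jar, tumbler, pliers, cutter, foil_roll_b from where it was at the start of the episode above 0.015 m or angle between any of foil_roll, bead_jar, tumbler, pliers, cutter, foil_roll_b's own z axis and vertical above 0.3 rad).
It also fails if it takes over 72 s, if anything falls off the work surface, if the arm or the gripper's body presses on something with over 40 N, if the wrist force passes 120 N, or if a joint passes its speed limit or range.

### The arm

A 7-joint arm with a two-finger parallel gripper is mounted at the origin on the work surface. World frame = base frame: x ahead of the robot, y to its left, z up, the work surface at z = 0. Lengths are in m, angles in rad, forces in N, time in s.
With the tool pointing down it reaches from about 0.4 to 0.85 m from the base axis. Payload 10.4 kg.
Tool frame: the origin (TCP) lies between the finger pads; the fingertips stand manip.tcp_to_tips ahead of it and the grasp point (between the pads) lies 2 mm behind it (manip.tcp_to_tips is the distance from the TCP to the fingertips, in m); y points along the fingers, z is the direction in which the jaws open and shut, and the axes are right-handed (so a half turn about y gives the same grasp; the last joint's range is limited). The gripper opens to 85 mm and grips with 20 to 120 N. Pads are 22 mm wide; open, the fingers measure 114 mm over their backs; the gripper's body (76 mm by 85 mm) begins 54 mm behind the grasp point. The pads swing forward as they close: fully open they stand 13 mm farther back than shut.
Start: joints at [-1.297, 0.332, -0.065, 1.46, 0.022, 1.35, -0.088], TCP at [0.183, 0.598, 0.248] pointing down, gripper open.
Joint ranges: [-2.6, 2.6], [-0.5, 2.12], [-1.47, 1.34], [0.16, 2.42], [-1.27, 4.41], [0.06, 2.06], [-2.6, 2.6]. Speed limits (rad/s): [2.22, 2.22, 2.79, 2.79, 3.14, 3.14, 3.14].

### API

Orientations are given as a unit quaternion [x, y, z, w].
In Python, from workcell import manip gives the robot as it stands. The module is installed in compiled form; this text tells all that it offers.
- The arm moves only by the tool move_arm, never from a script. Its argument "increments" is a list of rows, each an object with "offset": the shift along the tool's x, y, z in m, a list of three; "yaw": the turn about the tool's y in degrees; "jaw": the closure in counts, from 0 (fully open) to 255 (shut). In form: [{"offset": [tx, ty, tz], "yaw": yaw, "jaw": jaw}, ...]. A call has 1 to 10 rows; each row is the pose to reach, as a shift and turn from the pose measured when the call began, along the tool's axes at that moment; what a row does not reach only later rows make up. A row lasts 1/12 s, in which the tool goes at most 41.7 mm and 7.16 degrees, less where a joint would pass 70% of its speed; a pose out of reach is approached as far as the arm can. A call with a gripper value outside its range is refused whole. The fingers move at their own pace and stop on an object; "squeeze" is the grip in N (left out, the last holds). Time passes only in rows, so rows that repeat a pose let the fingers close. It gives the time, the measured TCP pose, the force and the opening at its end, in the units of the state.
- manip.get_obs(): the state, without advancing time (a new reading comes with each control period).
- manip.camera(name): name is "scene" or "side" or "wrist"; returns a dict with "pixels" (420x560x3 uint8, red, green, blue), "depth" (420x560 float32, m along the optical axis (not along the pixel's ray), 0 where there is no reading), "intrinsics" (3x3 intrinsics, pixels), "D" ([k1, k2, p1, p2, k3] as OpenCV has them; the pictures are not rectified), "R" (3x3) and "t" (3): a world point X has camera coordinates R X + t; the wrist camera has in their place "mount" (4x4, takes a point from camera to tool coordinates, whose origin is the TCP and whose axes are the tool frame's). Camera axes: x right, y down, z forward; pixel columns grow to the right and rows downward; lengths in m; the calibration is good to about 2 mm. A picture is of the moment at which its call begins: read the wrist's pose just before it.
- manip.hand_in(): hands the job in, once; it reports no verdict.
Trained networks look in a picture, given as the dict that the camera call returned (one of the last four; its "shot" number tells which), for a name from the list of things; names that differ only in an ending like _2 or _b are one class to them, and where a whole thing is asked for, a point or a joint stands for the part that bears it (a point fixed in the world has none). Each returns a list of dicts, best first, with "confidence" (0 to 1); they miss things now and then, are a little off and sometimes report something else, mostly with a low value. They report only what shows in the picture. A call takes as long as a camera call. They do not tell look-alikes from the thing itself.
- manip.recognise(picture, query): "bbox" ([left, top, right, bottom] in pixels, round what is visible of it).
- manip.spot_point(picture, query): "centre" ([column, row] in pixels: a listed point, or the origin of a listed thing).
The state is a dict: "clock": time; "joint_pos": joint angles; "joint_velocities": joint speeds; "tau": joint torques, N m; "position": TCP position; "ee_rot": TCP orientation; "ft_force": force on the tool from outside, world axes, zero at the start; "torque": the same for the moment, N m; "grip_width": opening from 0.0 (shut) to 1.0 (fully open).
Only numpy, scipy, OpenCV 4.12 (cv2) and the standard library are available. Lean on these libraries where they do the work, as an engineer would, in place of code of your own. Each camera call takes 0.05 s, during which the arm holds its last target. There are 200 camera calls.

## Working session

There is one attempt and no reset: what is moved stays moved. The work goes in short steps, Python scripts to look and compute and a tool call to move; the robot and the scene stay as the last step left them, time stands still between calls to the robot, and variables do not carry over. Pictures are saved under pics/ and viewed, about 8 in all and at most 12, crops included, and the job is handed in when it is done.

Besides the shell and the picture viewer there is one more tool, called after "Request:" as a command line: name --argument value ..., lists and objects as JSON in quotes. move_arm: Moves the arm, as the interface text tells. Its arguments: {"type":"object","properties":{"increments":{"type":"array","items":{"type":"object","properties":{"offset":{"type":"array","items":{"type":"number"}},"yaw":{"type":"number"},"jaw":{"type":"number"}}}},"squeeze":{"type":"number"}},"required":["increments"]}

```bash
mkdir -p pics; cat > h.py <<'E'
import numpy as np, cv2
from workcell import manip
from scipy.spatial.transform import Rotation as Ro
def shot(n,save=None):
    c=manip.camera(n)
    if save: cv2.imwrite('pics/'+save,c['pixels'][:,:,::-1])
    return c
def pose():
    o=manip.get_obs(); return Ro.from_quat(o['ee_rot']).as_matrix(),np.array(o['position'])
def ext(c):
    if 'R' in c: return np.array(c['R']),np.array(c['t'])
    R,p=pose(); M=np.array(c['mount']); Rw=R@M[:3,:3]; tw=R@M[:3,3]+p
    return Rw.T,-Rw.T@tw
def onplane(c,uv,z,E=None):
    R,t=E or ext(c)
    uv=np.array(uv,float).reshape(-1,1,2)
    n=cv2.undistortPoints(uv,np.array(c['intrinsics']),np.array(c['D']))[:,0]
    d=np.c_[n,np.ones(len(n))]@R; o=-R.T@t
    return o+d*((z-o[2])/d[:,2])[:,None]
def cloud(c,E=None):
    R,t=E or ext(c); h,w=c['depth'].shape
    uv=np.stack(np.meshgrid(np.arange(w),np.arange(h)),-1).reshape(-1,1,2).astype(float)
    n=cv2.undistortPoints(uv,np.array(c['intrinsics']),np.array(c['D']))[:,0]
    X=(np.c_[n,np.ones(len(n))]*c['depth'].reshape(-1,1)-t)@R
    X[c['depth'].ravel()==0]=np.nan
    return X.reshape(h,w,3)
E
python3 - <<'E'
from h import *
o=manip.get_obs(); print({k:np.round(v,3) for k,v in o.items()}, manip.tcp_to_tips)
print(np.round(pose()[0],2))
a=shot('scene'); b=shot('side')
cv2.imwrite('pics/a.png',a['pixels'][:,:,::-1]);cv2.imwrite('pics/b.png',b['pixels'][:,:,::-1])
for c in (a,b):
  for q in ['box','stop','left_rail','right_rail','mouth','home','rack','cutter','bead_jar','tumbler','pliers','foil_roll']:
    print(q,[(np.round(r['centre']),round(r['confidence'],2),np.round(onplane(c,r['centre'],.012)[0],3)) for r in manip.spot_point(c,q)[:3]])
E
```

```text
{'clock': np.float64(0.0), 'joint_pos': array([-1.297,  0.333, -0.065,  1.461,  0.022,  1.35 , -0.088]), 'joint_velocities': array([-0.   , -0.   , -0.001, -0.001, -0.001, -0.002,  0.   ]), 'tau': array([-1.0000e-03, -6.2545e+01,  4.9000e-02, -3.9160e+01,  1.6000e-02,
        1.0000e-02, -0.0000e+00]), 'position': array([0.183, 0.597, 0.247]), 'ee_rot': array([ 0.7  , -0.105,  0.104, -0.699]), 'ft_force': array([ 0.738,  0.449, -0.168]), 'torque': array([ 0.076, -0.001, -0.069]), 'grip_width': np.float64(0.998)} 0.017
[[ 0.96 -0.    0.29]
 [-0.29 -0.    0.96]
 [ 0.   -1.   -0.  ]]
box [(array([258., 196.]), 0.95, array([ 0.562, -0.081,  0.012])), (array([258., 305.]), 0.81, array([0.814, 0.136, 0.012])), (array([197., 175.]), 0.64, array([ 0.611, -0.27 ,  0.012]))]
stop [(array([347., 260.]), 0.68, array([0.585, 0.227, 0.012]))]
left_rail [(array([334., 224.]), 0.62, array([0.513, 0.138, 0.012]))]
right_rail [(array([297., 250.]), 0.76, array([0.637, 0.113, 0.012]))]
mouth [(array([292., 214.]), 0.8, array([0.555, 0.031, 0.012]))]
home [(array([328., 245.]), 0.74, array([0.579, 0.166
[... 958 characters left out ...]
ay([0.511, 0.126, 0.012]))]
right_rail [(array([223., 254.]), 0.97, array([0.641, 0.115, 0.012]))]
mouth [(array([259., 224.]), 0.96, array([0.564, 0.016, 0.012]))]
home [(array([252., 272.]), 0.69, array([0.572, 0.166, 0.012]))]
rack [(array([258., 238.]), 0.59, array([0.565, 0.063, 0.012]))]
cutter [(array([282., 137.]), 0.58, array([ 0.514, -0.371,  0.012]))]
bead_jar [(array([202., 261.]), 0.87, array([0.686, 0.136, 0.012]))]
tumbler [(array([251., 403.]), 0.56, array([0.553, 0.444, 0.012]))]
pliers [(array([351., 162.]), 0.73, array([ 0.316, -0.238,  0.012]))]
foil_roll [(array([405., 358.]), 0.95, array([0.282, 0.359, 0.012])), (array([302., 255.]), 0.56, array([0.462, 0.116, 0.012]))]
```

View images.

View pics/a.png

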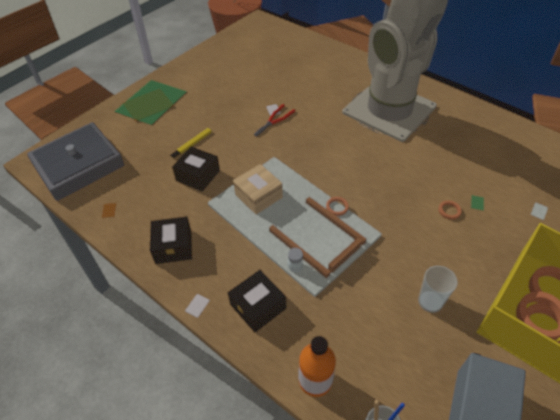

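View pics/b.png

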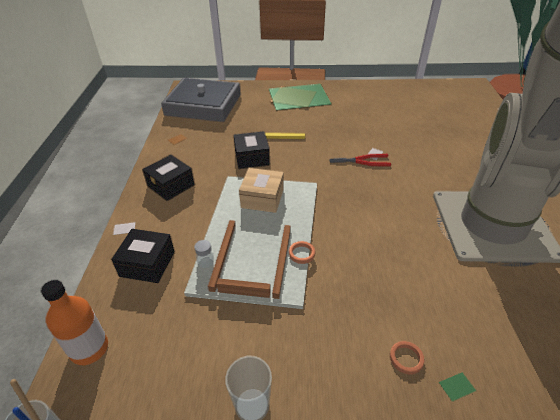

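```bash
cat >> h.py <<'E'
def measure(c,E=None,rack=True):
    X=cloud(c,E); P=X.reshape(-1,3); z=P[:,2]; im=c['pixels'].reshape(-1,3).astype(int)
    near=(abs(P[:,0]-.57)<.2)&(P[:,1]>-.2)&(P[:,1]<.33)
    bright=im.sum(1)>240
    m=near&(z>.062)&(z<.082)&bright&(P[:,0]<.70)
    r=cv2.minAreaRect(P[m][:,:2].astype(np.float32)*1000); print('box n',m.sum(),'z',np.median(z[m]),r,)
    if rack:
        hsv=cv2.cvtColor(c['pixels'],cv2.COLOR_RGB2HSV).reshape(-1,3)
        b=near&(abs(z-.012)<.01)&(hsv[:,1]<50)&(hsv[:,2]>110)
        M=cv2.morphologyEx(b.reshape(X.shape[:2]).astype(np.uint8),cv2.MORPH_OPEN,np.ones((3,3)))>0
        print('board',M.sum(),np.nanmedian(X[M][:,2]),cv2.minAreaRect(X[M][:,:2].astype(np.float32)*1000))
        w=near&(z>.02)&(z<.038)&(hsv[:,1]>80)&(P[:,1]>0)
        Q=P[w]; print('rails',w.sum(),np.round(cv2.boxPoints(cv2.minAreaRect(Q[:,:2].astype(np.float32)*1000))).tolist(), np.median(Q[:,2]))
E
python3 - <<'E'
from h import *
for n in ('scene','side'):
    print(n); measure(shot(n))
c=shot('wrist','w0.png'); print(np.round(c['mount'],3).tolist())
E
```

```text
scene
box n 1142 z 0.06942983650960116 ((598.0712280273438, 17.7410888671875), (316.085693359375, 107.17955780029297), 70.744873046875)
board 6533 0.00998949613907839 ((562.7593383789062, 38.181884765625), (402.0386962890625, 258.67633056640625), 83.5782699584961)
rails 1062 [[427.0, 48.0], [639.0, 21.0], [665.0, 218.0], [453.0, 245.0]] 0.02723709011424883
side
box n 1117 z 0.070038646287084 ((597.0609741210938, 17.8441162109375), (313.5245056152344, 103.41513061523438), 70.11790466308594)
board 8576 0.010517652269451915 ((564.242919921875, 35.387176513671875), (405.494384765625, 250.60658264160156), 83.36557006835938)
rails 1495 [[427.0, 42.0], [753.0, 5.0], [775.0, 206.0], [449.0, 242.0]] 0.028020185542528213
[[0.0, 0.949, 0.316, -0.082], [0.0, -0.316, 0.949, -0.126], [1.0, -0.0, -0.0, -0.001], [0.0, 0.0, 0.0, 1.0]]
```

Request:
move_arm --increments '[{"offset": [0.02, 0, -0.022], "yaw": 3}, {"offset": [0.04, 0, -0.044], "yaw": 6}, {"offset": [0.06, 0, -0.066], "yaw": 9}, {"offset": [0.08, 0, -0.088], "yaw": 12}, {"offset": [0.1, 0, -0.11], "yaw": 15}, {"offset": [0.12, 0, -0.132], "yaw": 18}, {"offset": [0.14, 0, -0.154], "yaw": 21}, {"offset": [0.16, 0, -0.176], "yaw": 24}, {"offset": [0.18, 0, -0.198], "yaw": 27}, {"offset": [0.2, 0, -0.22], "yaw": 30}]'

```text
invalid input at $.increments[0]: expected keys offset, yaw, jaw
```

```bash
cat >> h.py <<'E'
A=np.deg2rad(83.5); U=np.array([np.cos(A),np.sin(A),0]); V=np.array([-U[1],U[0],0]); O=np.array([.5646,.047,0])
def goal(xr,yr,z):
    "TCP goal in rack coords with tool x=-U: tool-frame offset, yaw deg"
    R,p=pose(); d=O+U*xr+V*yr+np.array([0,0,z])-p
    ang=np.arctan2(R[1,0],R[0,0]); want=A-np.pi
    yaw=-np.rad2deg((want-ang+np.pi)%(2*np.pi)-np.pi)
    q=p-O; print('TCP',np.round(p,4),'rack',np.round([q@U,q@V],4),'offset',np.round(R.T@d,4),'yaw',round(yaw,2),'tilt',np.round(R[2],3))
    o=manip.get_obs(); print('t',o['clock'],'F',np.round(o['ft_force'],2),'j',np.round(o['joint_pos'],2),'w',o['grip_width'])
E
python3 -c "
from h import *
goal(-.26,0,.25)"
```

```text
TCP [0.1828 0.5977 0.2483] rack [0.5039 0.4417] offset [ 0.5736 -0.0017 -0.6706] yaw 79.5 tilt [-0. -1.  0.]
t 1.45 F [ 0.37 -0.38 -0.48] j [-1.3   0.33 -0.06  1.46  0.02  1.35 -0.09] w 1.005601382461042
```

Request:
move_arm --increments '[{"offset": [0.02, 0, -0.023], "yaw": 3, "jaw": 100}, {"offset": [0.04, 0, -0.046], "yaw": 6, "jaw": 100}, {"offset": [0.06, 0, -0.07], "yaw": 9, "jaw": 100}, {"offset": [0.08, 0, -0.093], "yaw": 12, "jaw": 100}, {"offset": [0.1, 0, -0.117], "yaw": 15, "jaw": 100}, {"offset": [0.12, 0, -0.14], "yaw": 18, "jaw": 100}, {"offset": [0.14, 0, -0.163], "yaw": 21, "jaw": 100}, {"offset": [0.16, 0, -0.187], "yaw": 24, "jaw": 100}, {"offset": [0.18, 0, -0.21], "yaw": 27, "jaw": 100}, {"offset": [0.2, 0, -0.233], "yaw": 30, "jaw": 100}]'

```text
clock: 2.28
position: [0.3063, 0.3149, 0.2485]
ee_rot: [-0.648, 0.283, -0.283, 0.648]
ft_force: [0.8, 0.9, -0.8]
grip_width: 0.606
```

```bash
python3 -c "
from h import *
goal(-.26,0,.25)"
```

```text
TCP [0.3063 0.3149 0.2485] rack [0.237 0.287] offset [ 0.5415 -0.0018 -0.1901] yaw 49.35 tilt [-0.    -1.     0.001]
t 2.2833 F [ 0.75  0.86 -0.81] j [-1.04 -0.09  0.13  1.93  0.01  1.3  -0.17] w 0.6062755841516186
```

Request:
move_arm --increments '[{"offset": [0.034, 0, -0.012], "yaw": 3, "jaw": 100}, {"offset": [0.068, 0, -0.024], "yaw": 6, "jaw": 100}, {"offset": [0.102, 0, -0.036], "yaw": 9, "jaw": 100}, {"offset": [0.136, 0, -0.048], "yaw": 12, "jaw": 100}, {"offset": [0.17, 0, -0.06], "yaw": 15, "jaw": 100}, {"offset": [0.204, 0, -0.072], "yaw": 18, "jaw": 100}, {"offset": [0.238, 0, -0.084], "yaw": 21, "jaw": 100}, {"offset": [0.272, 0, -0.096], "yaw": 24, "jaw": 100}, {"offset": [0.306, 0, -0.108], "yaw": 27, "jaw": 100}, {"offset": [0.34, 0, -0.12], "yaw": 30, "jaw": 100}]'

```text
clock: 3.12
position: [0.4499, -0.0178, 0.2487]
ee_rot: [-0.552, 0.442, -0.442, 0.553]
ft_force: [1.6, -0.6, 0.0]
grip_width: 0.608
```

```bash
python3 -c "
from h import *
goal(-.24,0,.25)"
```

```text
TCP [ 0.4499 -0.0178  0.2487] rack [-0.0774  0.1066] offset [ 0.1887 -0.0014  0.0472] yaw 19.2 tilt [-0.001 -1.     0.002]
t 3.1167 F [ 1.55 -0.55  0.01] j [-0.68 -0.11  0.59  1.92  0.06  1.3   0.11] w 0.6076058659888249
```

Request:
move_arm --increments '[{"offset": [0.031, 0, 0.008], "yaw": 3.2, "jaw": 100}, {"offset": [0.063, 0, 0.016], "yaw": 6.4, "jaw": 100}, {"offset": [0.094, 0, 0.024], "yaw": 9.6, "jaw": 100}, {"offset": [0.126, 0, 0.031], "yaw": 12.8, "jaw": 100}, {"offset": [0.157, 0, 0.039], "yaw": 16, "jaw": 100}, {"offset": [0.189, 0, 0.047], "yaw": 19.2, "jaw": 100}, {"offset": [0.189, 0, 0.047], "yaw": 19.2, "jaw": 100}]'

```text
clock: 3.7
position: [0.5379, -0.1974, 0.2481]
ee_rot: [0.469, -0.529, 0.53, -0.468]
ft_force: [-0.1, -0.5, -0.7]
grip_width: 0.609
```

```bash
python3 - <<'E'
from h import *
goal(-.24,0,.25)
for n in ('scene','side','wrist'):
    c=shot(n,n+'1.png'); E=ext(c); X=cloud(c,E); P=X.reshape(-1,3)
    hsv=cv2.cvtColor(c['pixels'],cv2.COLOR_RGB2HSV).reshape(-1,3)
    q=np.c_[(P-O)@U,(P-O)@V]
    m=(P[:,2]>.060)&(P[:,2]<.08)&(abs(q[:,1])<.09)&(q[:,0]>-.215)&(q[:,0]<-.03)&(hsv[:,2]>100)
    M=cv2.morphologyEx(m.reshape(420,560).astype(np.uint8),cv2.MORPH_OPEN,np.ones((3,3)))>0
    m=M.ravel()
    print(n,m.sum(),np.median(P[m,2]),cv2.minAreaRect(q[m].astype(np.float32)*1000))
    bx=(hsv[:,1]<60)&(hsv[:,2]>110)&(abs(P[:,2]-.012)<.008)&(abs(q[:,0]-.05)<.3)&(abs(q[:,1])<.16)
    print(' board',cv2.minAreaRect(q[cv2.morphologyEx(bx.reshape(420,560).astype(np.uint8),cv2.MORPH_OPEN,np.ones((3,3))).ravel()>0].astype(np.float32)*1000))
    for k,(y0,y1) in {'L':(.04,.09),'R':(-.09,-.04)}.items():
        r=(P[:,2]>.022)&(P[:,2]<.036)&(q[:,1]>y0)&(q[:,1]<y1)&(q[:,0]>-.05)&(q[:,0]<.15)&(hsv[:,1]>80)
        if r.sum()>30:
            x,y=q[r].T; f=np.polyfit(x,y,1); print(' rail',k,r.sum(),np.round(f,4),'y pct',np.round(np.percentile(y-f[0]*x,[3,50,97])*1000,1),'x min/max',np.round(np.percentile(x,[1,99]),3))
E
```

```text
TCP [ 0.5379 -0.1974  0.2481] rack [-0.2459 -0.0011] offset [-0.0058 -0.002  -0.0012] yaw -0.49 tilt [ 0.003 -1.     0.001]
t 3.7 F [-0.07 -0.46 -0.69] j [-0.42  0.27  0.82  1.64 -0.2   1.32  0.32] w 0.6089063469045978
scene 1001 0.0697745777123086 ((-125.30038452148438, -13.272930145263672), (96.35447692871094, 97.814453125), 85.91954803466797)
 board ((-9.697158813476562, -1.5743560791015625), (253.8876953125, 401.67840576171875), 89.88352966308594)
 rail L 339 [-0.0105  0.0657] y pct [57.9 64.7 82.5] x min/max [-0.013  0.147]
 rail R 310 [-0.0009 -0.0705] y pct [-77.3 -70.6 -63.5] x min/max [-0.015  0.149]
side 972 0.07031576101913589 ((-127.92554473876953, -11.605113983154297), (94.70040893554688, 98.74871826171875), 85.73335266113281)
 board ((-10.444534301757812, -1.2931289672851562), (251.2963104248047, 403.92230224609375), 89.83731842041016)
 rail L 401 [-0.0096  0.0689] y pct [60.8 68.3 86.2] x min/max [-0.017  0.149]
 rail R 400 [-0.0008 -0.0668] y pct [-74.3 -66.7 -60.1] x min/max [-0.017  0.148]
wrist 14051 0.07255931394898768 ((-132.07920837402344, -11.275131225585938), (95.13481140136719, 85.82506561279297), 86.4552230834961)
 board ((-144.07498168945312, -0.04302215576171875), (132.8583221435547, 250.51246643066406), 0.03562697395682335)
```

View pics/wrist1.png

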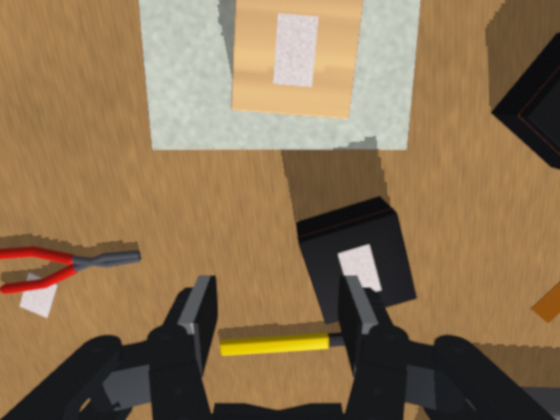

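```bash
python3 -c "
from h import *
goal(-.116,-.092,.25)"
```

```text
TCP [ 0.5371 -0.1918  0.2483] rack [-0.2403  0.0003] offset [-0.1243 -0.0016  0.0923] yaw -0.0 tilt [-0.001 -1.     0.   ]
t 3.85 F [-0.03  0.07  0.71] j [-0.42  0.26  0.82  1.65 -0.2   1.32  0.32] w 0.6068255042848837
```

Request:
move_arm --increments '[{"offset": [-0.021, 0, 0.015], "yaw": 0, "jaw": 255}, {"offset": [-0.042, 0, 0.03], "yaw": 0, "jaw": 255}, {"offset": [-0.062, 0, 0.046], "yaw": 0, "jaw": 255}, {"offset": [-0.083, 0, 0.062], "yaw": 0, "jaw": 255}, {"offset": [-0.104, 0, 0.077], "yaw": 0, "jaw": 255}, {"offset": [-0.124, 0, 0.092], "yaw": 0, "jaw": 255}, {"offset": [-0.124, 0.03, 0.092], "yaw": 0, "jaw": 255}, {"offset": [-0.124, 0.06, 0.092], "yaw": 0, "jaw": 255}, {"offset": [-0.124, 0.09, 0.092], "yaw": 0, "jaw": 255}, {"offset": [-0.124, 0.09, 0.092], "yaw": 0, "jaw": 255}]'

```text
clock: 4.68
position: [0.6395, -0.076, 0.1531]
ee_rot: [-0.473, 0.529, -0.524, 0.47]
ft_force: [0.2, 0.9, -0.7]
grip_width: -0.0
```

```bash
python3 - <<'E'
from h import *
goal(-.116,-.092,.05)
c=shot('wrist','w2.png'); E=ext(c)
P=np.array([O+U*x+V*y+[0,0,.072] for x,y in [(-.126,-.0115)]])
print(c['intrinsics'])
E
```

```text
TCP [ 0.6395 -0.076   0.1531] rack [-0.1137 -0.0883] offset [0.0025 0.1031 0.0045] yaw 0.17 tilt [-0.002 -1.    -0.008]
t 4.6833 F [ 0.19  0.92 -0.74] j [-0.47  0.52  0.71  1.55 -0.35  1.21  0.19] w -1.2175525399158854e-06
[[368.75801677   0.         277.42997146]
 [  0.         368.75801677 216.80818123]
 [  0.           0.           1.        ]]
```

View pics/w2.png

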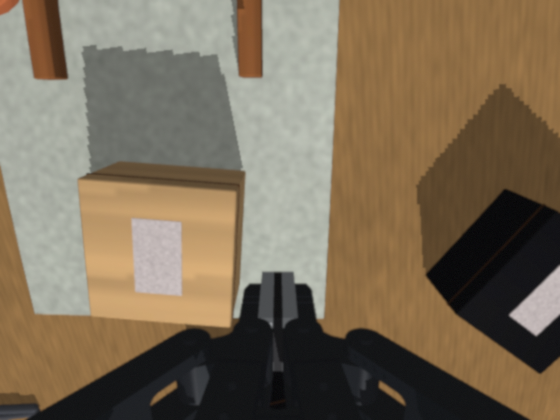

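Request:
move_arm --increments '[{"offset": [0.002, 0.0, 0.01], "yaw": 0, "jaw": 255}, {"offset": [0.002, 0.03, 0.01], "yaw": 0, "jaw": 255}, {"offset": [0.002, 0.06, 0.01], "yaw": 0, "jaw": 255}, {"offset": [0.002, 0.085, 0.01], "yaw": 0, "jaw": 255}, {"offset": [0.002, 0.103, 0.01], "yaw": 0, "jaw": 255}, {"offset": [0.002, 0.103, 0.01], "yaw": 0, "jaw": 255}]'

```text
clock: 5.23
position: [0.6491, -0.0781, 0.0523]
ee_rot: [-0.473, 0.529, -0.524, 0.471]
ft_force: [-0.4, 0.5, -0.4]
grip_width: 0.002
```

```bash
cat >> h.py <<'E'
def box(n='wrist',x0=-.22,x1=.2,show=True):
    c=shot(n); E=ext(c); P=cloud(c,E).reshape(-1,3)
    hsv=cv2.cvtColor(c['pixels'],cv2.COLOR_RGB2HSV).reshape(-1,3)
    q=np.c_[(P-O)@U,(P-O)@V]
    m=(P[:,2]>.060)&(P[:,2]<.08)&(abs(q[:,1])<.09)&(q[:,0]>x0)&(q[:,0]<x1)&(hsv[:,2]>100)&(hsv[:,0]<25)&(hsv[:,1]>40)
    M=cv2.morphologyEx(m.reshape(420,560).astype(np.uint8),cv2.MORPH_OPEN,np.ones((3,3)))
    k,L,st,_=cv2.connectedComponentsWithStats(M); i=1+np.argmax(st[1:,4]); m=(L==i).ravel()
    r=cv2.minAreaRect(q[m].astype(np.float32)*1000); a=r[2] if r[2]<45 else r[2]-90
    print(n,'box xy',np.round(r[0],1),'size',np.round(r[1],1),'ang',round(a,2),'z',round(float(np.median(P[m,2])),4),m.sum())
E
python3 - <<'E'
from h import *
goal(-.116,-.06,.05)
for n in ('scene','side','wrist'): box(n)
E
```

```text
TCP [ 0.6491 -0.0781  0.0523] rack [-0.1148 -0.0981] offset [ 0.0011  0.0025 -0.0381] yaw 0.21 tilt [-0.003 -1.    -0.007]
t 5.2333 F [-0.39  0.5  -0.4 ] j [-0.42  0.65  0.65  1.6  -0.43  1.05  0.24] w 0.0019461791759575757
scene box xy [-125.8  -12.3] size [95.7 98.1] ang -4.77 z 0.0698 565
side box xy [-126.5  -11.2] size [94.2 98.4] ang -4.22 z 0.0702 837
wrist box xy [-111.   -30.7] size [61.5 56.1] ang -4.42 z 0.0726 14634
```

Request:
move_arm --increments '[{"offset": [0.0, 0.002, -0.008], "yaw": 0, "jaw": 255}, {"offset": [0.0, 0.002, -0.014], "yaw": 0, "jaw": 255}, {"offset": [0.0, 0.002, -0.018], "yaw": 0, "jaw": 255}, {"offset": [0.0, 0.002, -0.021], "yaw": 0, "jaw": 255}, {"offset": [0.0, 0.002, -0.024], "yaw": 0, "jaw": 255}, {"offset": [0.0, 0.002, -0.027], "yaw": 0, "jaw": 255}, {"offset": [0.0, 0.002, -0.03], "yaw": 0, "jaw": 255}, {"offset": [0.0, 0.002, -0.032], "yaw": 0, "jaw": 255}]'

```text
clock: 6.05
position: [0.6201, -0.0756, 0.0548]
ee_rot: [-0.471, 0.527, -0.526, 0.472]
ft_force: [3.5, -0.5, 0.8]
grip_width: 0.003
```

```bash
python3 - <<'E'
from h import *
goal(-.116,-.06,.05)
for n in ('scene','side','wrist'): box(n)
E
```

```text
TCP [ 0.6201 -0.0756  0.0548] rack [-0.1155 -0.069 ] offset [ 0.0005  0.0048 -0.009 ] yaw 0.18 tilt [-0.003 -1.     0.   ]
t 6.05 F [ 3.46 -0.5   0.79] j [-0.45  0.58  0.66  1.69 -0.41  1.01  0.24] w 0.0030825740659903116
scene box xy [-126.8   -5.9] size [94.2 96.5] ang -4.52 z 0.0697 437
side box xy [-128.3   -4.8] size [93.6 98.4] ang -2.9 z 0.0701 687
wrist box xy [-121.1   -5.8] size [94.2 77.3] ang -2.46 z 0.0721 22921
```

Request:
move_arm --increments '[{"offset": [0.0, 0.003, -0.003], "yaw": 0, "jaw": 255}, {"offset": [0.0, 0.003, -0.005], "yaw": 0, "jaw": 255}, {"offset": [0.0, 0.003, -0.007], "yaw": 0, "jaw": 255}, {"offset": [0.0, 0.003, -0.007], "yaw": 0, "jaw": 255}]'

```text
clock: 6.53
position: [0.6128, -0.0749, 0.0517]
ee_rot: [-0.471, 0.528, -0.526, 0.472]
ft_force: [3.8, 1.1, 3.0]
grip_width: -0.002
```

```bash
python3 - <<'E'
from h import *
goal(-.116,-.09,.05)
for n in ('scene','side','wrist'): box(n)
E
```

```text
TCP [ 0.6128 -0.0749  0.0517] rack [-0.1156 -0.0617] offset [0.0005 0.0017 0.0283] yaw 0.17 tilt [-0.003 -1.    -0.001]
t 6.5333 F [3.81 1.09 2.99] j [-0.46  0.58  0.66  1.71 -0.41  1.    0.24] w -0.0015809000960958926
scene box xy [-128.7    0.2] size [96.2 96.3] ang -0.07 z 0.0697 408
side box xy [-128.7    1.4] size [93.5 98.2] ang -1.27 z 0.0702 668
wrist box xy [-119.8    0.9] size [94.  71.8] ang -0.78 z 0.0721 21705
```

Request:
move_arm --increments '[{"offset": [0.0, 0, 0.014], "yaw": 0, "jaw": 255}, {"offset": [0.0, 0, 0.03], "yaw": 0, "jaw": 255}, {"offset": [0.0, -0.035, 0.03], "yaw": 0, "jaw": 255}, {"offset": [0.0, -0.07, 0.03], "yaw": 0, "jaw": 255}, {"offset": [0.03, -0.08, 0.01], "yaw": 0, "jaw": 90}, {"offset": [0.055, -0.08, -0.01], "yaw": 0, "jaw": 90}, {"offset": [0.08, -0.08, -0.035], "yaw": 0, "jaw": 90}, {"offset": [0.09, -0.08, -0.061], "yaw": 0, "jaw": 90}, {"offset": [0.09, -0.08, -0.061], "yaw": 0, "jaw": 90}]'

```text
clock: 7.43
position: [0.5361, -0.1617, 0.1305]
ee_rot: [-0.471, 0.531, -0.526, 0.469]
ft_force: [0.1, 0.2, -0.3]
grip_width: 0.648
```

```bash
python3 - <<'E'
from h import *
goal(-.205,0.001,.052)
for n in ('scene','side','wrist'): box(n)
shot('wrist','w3.png')
E
```

```text
TCP [ 0.5361 -0.1617  0.1305] rack [-0.2106  0.0047] offset [-0.0054  0.0784  0.0041] yaw -0.23 tilt [-0.003 -1.    -0.006]
t 7.4333 F [ 0.11  0.18 -0.3 ] j [-0.43  0.36  0.77  1.81 -0.28  1.1   0.33] w 0.6482595771370067
scene box xy [-128.6   -0.9] size [97.5 98.2] ang -0.83 z 0.0698 839
side box xy [-129.9    1.5] size [93.6 98.9] ang -1.11 z 0.0702 825
wrist box xy [-130.5   -0.3] size [94.9 94.2] ang -0.39 z 0.0722 31747
```

View pics/w3.png

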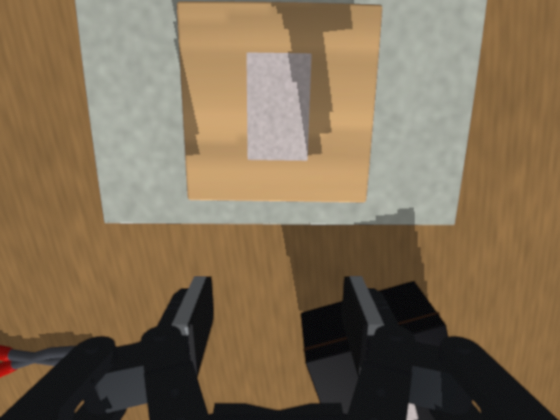

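Request:
move_arm --increments '[{"offset": [-0.012, 0, 0.004], "yaw": -0.2, "jaw": 90}, {"offset": [-0.012, 0.02, 0.004], "yaw": -0.2, "jaw": 90}, {"offset": [-0.012, 0.045, 0.004], "yaw": -0.2, "jaw": 90}, {"offset": [-0.012, 0.065, 0.004], "yaw": -0.2, "jaw": 90}, {"offset": [-0.012, 0.078, 0.004], "yaw": -0.2, "jaw": 90}, {"offset": [-0.012, 0.078, 0.004], "yaw": -0.2, "jaw": 90}]'

```text
clock: 8.13
position: [0.5466, -0.1438, 0.0503]
ee_rot: [-0.474, 0.528, -0.523, 0.472]
ft_force: [-0.2, 0.7, 0.1]
grip_width: 0.647
```

```bash
python3 - <<'E'
from h import *
goal(-.16,0.000,.052)
for n in ('scene','side','wrist'): box(n)
E
```

```text
TCP [ 0.5466 -0.1438  0.0503] rack [-0.1916 -0.0037] offset [-0.0317 -0.0016 -0.0035] yaw 0.53 tilt [-0.003 -1.    -0.007]
t 8.1333 F [-0.19  0.7   0.11] j [-0.39  0.48  0.7   1.85 -0.38  0.95  0.37] w 0.64714900731813
scene box xy [-129.5   -0.7] size [ 96.  105.2] ang -0.91 z 0.0698 842
side box xy [-129.2    1.4] size [93.7 97.4] ang -0.9 z 0.0702 819
wrist box xy [-135.5    0.3] size [95.5 94.9] ang 0.06 z 0.0729 77826
```

Request:
move_arm --increments '[{"offset": [0.0, -0.002, -0.003], "yaw": 0.5, "jaw": 90}, {"offset": [-0.005, -0.002, -0.0035], "yaw": 0.5, "jaw": 90}, {"offset": [-0.01, -0.002, -0.0035], "yaw": 0.5, "jaw": 90}, {"offset": [-0.015, -0.002, -0.0035], "yaw": 0.5, "jaw": 90}, {"offset": [-0.02, -0.002, -0.0035], "yaw": 0.5, "jaw": 90}, {"offset": [-0.025, -0.002, -0.0035], "yaw": 0.5, "jaw": 90}, {"offset": [-0.03, -0.002, -0.0035], "yaw": 0.5, "jaw": 90}, {"offset": [-0.035, -0.002, -0.0035], "yaw": 0.5, "jaw": 90}, {"offset": [-0.04, -0.002, -0.0035], "yaw": 0.5, "jaw": 90}, {"offset": [-0.045, -0.002, -0.0035], "yaw": 0.5, "jaw": 90}]'

```text
clock: 9.12
position: [0.5503, -0.1008, 0.0571]
ee_rot: [-0.47, 0.528, -0.528, 0.471]
ft_force: [-1.0, -5.7, 3.7]
grip_width: 0.644
```

```bash
python3 - <<'E'
from h import *
goal(-.10,0.000,.052)
for n in ('scene','side','wrist'): box(n)
E
```

```text
TCP [ 0.5503 -0.1008  0.0571] rack [-0.1485 -0.0025] offset [-0.0485  0.0052 -0.0026] yaw -0.09 tilt [-0.002 -1.     0.001]
t 9.1167 F [-1.01 -5.67  3.73] j [-0.48  0.45  0.7   1.87 -0.36  0.95  0.27] w 0.6444916719387636
scene box xy [-90.8   0.2] size [101.2  97.8] ang 0.23 z 0.0697 853
side box xy [-87.8   1.7] size [98.6 94.2] ang 0.01 z 0.0702 895
wrist box xy [-92.9   1.8] size [100.5  94.4] ang 0.05 z 0.0719 75968
```

Request:
move_arm --increments '[{"offset": [-0.005, 0.004, 0.0], "yaw": 0, "jaw": 90}, {"offset": [-0.01, 0.005, 0.0], "yaw": 0, "jaw": 90}, {"offset": [-0.015, 0.005, 0.0], "yaw": 0, "jaw": 90}, {"offset": [-0.02, 0.005, 0.0], "yaw": 0, "jaw": 90}, {"offset": [-0.025, 0.005, 0.0], "yaw": 0, "jaw": 90}, {"offset": [-0.03, 0.005, 0.0], "yaw": 0, "jaw": 90}, {"offset": [-0.035, 0.005, 0.0], "yaw": 0, "jaw": 90}, {"offset": [-0.04, 0.005, 0.0], "yaw": 0, "jaw": 90}, {"offset": [-0.045, 0.005, 0.0], "yaw": 0, "jaw": 90}, {"offset": [-0.048, 0.005, 0.0], "yaw": 0, "jaw": 90}]'

```text
clock: 10.1
position: [0.5556, -0.0508, 0.0517]
ee_rot: [-0.47, 0.528, -0.526, 0.472]
ft_force: [-0.7, -2.2, -0.0]
grip_width: 0.647
```

```bash
python3 - <<'E'
from h import *
goal(-.05,0.000,.053)
for n in ('scene','side','wrist'): box(n)
shot('scene','s4.png')
E
```

```text
TCP [ 0.5556 -0.0508  0.0517] rack [-0.0982 -0.0021] offset [-0.0482 -0.0012 -0.0021] yaw 0.04 tilt [-0.003 -1.    -0.001]
t 10.1 F [-0.65 -2.17 -0.01] j [-0.56  0.46  0.69  1.87 -0.36  0.94  0.19] w 0.6470734921805046
scene box xy [-39.6   0.6] size [101.1  96.6] ang 0.19 z 0.0698 917
side box xy [-38.2   2. ] size [94.3 98.3] ang -0.03 z 0.0702 999
wrist box xy [-40.8   1.8] size [94.6 94.4] ang 0.09 z 0.0722 82602
```

Request:
move_arm --increments '[{"offset": [-0.005, 0.0, 0.0], "yaw": 0, "jaw": 90}, {"offset": [-0.01, 0.0, 0.0], "yaw": 0, "jaw": 90}, {"offset": [-0.015, 0.0, 0.0], "yaw": 0, "jaw": 90}, {"offset": [-0.02, 0.0, 0.0], "yaw": 0, "jaw": 90}, {"offset": [-0.025, 0.0, 0.0], "yaw": 0, "jaw": 90}, {"offset": [-0.03, 0.0, 0.0], "yaw": 0, "jaw": 90}, {"offset": [-0.035, 0.0, 0.0], "yaw": 0, "jaw": 90}, {"offset": [-0.04, 0.0, 0.0], "yaw": 0, "jaw": 90}, {"offset": [-0.045, 0.0, 0.0], "yaw": 0, "jaw": 90}, {"offset": [-0.05, 0.0, 0.0], "yaw": 0, "jaw": 90}]'

```text
clock: 11.13
position: [0.5612, -0.0008, 0.0518]
ee_rot: [-0.47, 0.528, -0.526, 0.472]
ft_force: [-0.8, -2.5, -0.8]
grip_width: 0.654
```

```bash
python3 - <<'E'
from h import *
goal(0,0.000,.053)
for n in ('scene','side','wrist'): box(n)
shot('wrist','w5.png')
E
```

```text
TCP [ 0.5612 -0.0008  0.0518] rack [-0.0479 -0.002 ] offset [-0.0479 -0.001  -0.002 ] yaw 0.05 tilt [-0.004 -1.    -0.001]
t 11.1333 F [-0.75 -2.51 -0.76] j [-0.63  0.46  0.68  1.86 -0.36  0.94  0.09] w 0.6544319794444222
scene box xy [11.1  1. ] size [98.2 98.9] ang -0.35 z 0.0699 951
side box xy [12.9  2. ] size [96.6 94.4] ang 0.75 z 0.0703 1099
wrist box xy [6.6 1.8] size [ 94.5 101.2] ang -0.01 z 0.0722 82355
```

View pics/w5.png

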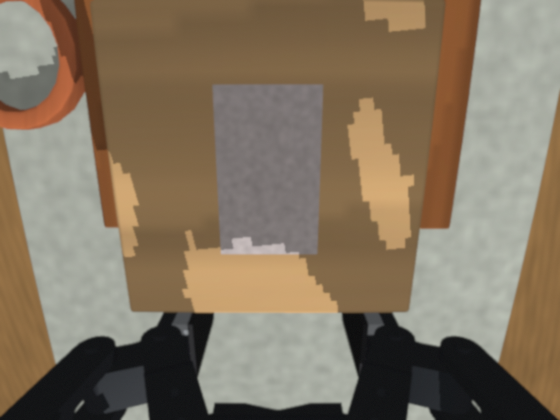

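Request:
move_arm --increments '[{"offset": [-0.0055, 0.0, 0.0], "yaw": 0, "jaw": 90}, {"offset": [-0.011, 0.0, 0.0], "yaw": 0, "jaw": 90}, {"offset": [-0.0165, 0.0, 0.0], "yaw": 0, "jaw": 90}, {"offset": [-0.022, 0.0, 0.0], "yaw": 0, "jaw": 90}, {"offset": [-0.0275, 0.0, 0.0], "yaw": 0, "jaw": 90}, {"offset": [-0.033, 0.0, 0.0], "yaw": 0, "jaw": 90}, {"offset": [-0.0385, 0.0, 0.0], "yaw": 0, "jaw": 90}, {"offset": [-0.044, 0.0, 0.0], "yaw": 0, "jaw": 90}, {"offset": [-0.0495, 0.0, 0.0], "yaw": 0, "jaw": 90}, {"offset": [-0.055, 0.0, 0.0], "yaw": 0, "jaw": 90}]'

```text
clock: 12.17
position: [0.5675, 0.0545, 0.0521]
ee_rot: [-0.47, 0.528, -0.526, 0.472]
ft_force: [0.6, -1.5, -0.7]
grip_width: 0.644
```

```bash
python3 - <<'E'
from h import *
goal(0.06,0.000,.053)
for n in ('scene','side','wrist'): box(n)
E
```

```text
TCP [0.5675 0.0545 0.0521] rack [ 0.0078 -0.002 ] offset [-0.0522 -0.0006 -0.0019] yaw 0.08 tilt [-0.005 -1.    -0.001]
t 12.1667 F [ 0.59 -1.48 -0.74] j [-0.71  0.47  0.66  1.84 -0.36  0.95 -0.  ] w 0.644166278245785
scene box xy [65.6  0.6] size [101.6  96.4] ang 0.47 z 0.0699 1015
side box xy [68.1  2.7] size [94. 97.] ang -0.17 z 0.0704 1244
wrist box xy [63.2  2.1] size [99.7 94.3] ang 0.18 z 0.0722 81975
```

Request:
move_arm --increments '[{"offset": [-0.005, 0.0, 0.0], "yaw": 0, "jaw": 90}, {"offset": [-0.01, 0.0, 0.0], "yaw": 0, "jaw": 90}, {"offset": [-0.015, 0.0, 0.0], "yaw": 0, "jaw": 90}, {"offset": [-0.02, 0.0, 0.0], "yaw": 0, "jaw": 90}, {"offset": [-0.025, 0.0, 0.0], "yaw": 0, "jaw": 90}, {"offset": [-0.03, 0.0, 0.0], "yaw": 0, "jaw": 90}, {"offset": [-0.035, 0.0, 0.0], "yaw": 0, "jaw": 90}, {"offset": [-0.04, 0.0, 0.0], "yaw": 0, "jaw": 90}, {"offset": [-0.043, 0.0, 0.0], "yaw": 0, "jaw": 90}, {"offset": [-0.046, 0.0, 0.0], "yaw": 0, "jaw": 90}]'

```text
clock: 13.15
position: [0.5727, 0.1012, 0.0524]
ee_rot: [-0.47, 0.528, -0.525, 0.473]
ft_force: [0.1, -2.1, -1.1]
grip_width: 0.645
```

Request:
move_arm --increments '[{"offset": [-0.002, 0.0, 0.0], "yaw": 0, "jaw": 90}, {"offset": [-0.004, 0.0, 0.0], "yaw": 0, "jaw": 90}, {"offset": [-0.006, 0.0, 0.0], "yaw": 0, "jaw": 90}]'

```text
clock: 13.4
position: [0.573, 0.1056, 0.0524]
ee_rot: [-0.471, 0.528, -0.526, 0.472]
ft_force: [-4.9, -12.8, 3.8]
grip_width: 0.649
```

```bash
python3 - <<'E'
from h import *
goal(0.06,0.000,.053)
for n in ('scene','side','wrist'): box(n)
E
```

```text
TCP [0.573  0.1056 0.0524] rack [ 0.0591 -0.0017] offset [-0.0009 -0.0006 -0.0017] yaw 0.1 tilt [-0.003 -1.    -0.001]
t 13.4 F [ -4.9  -12.81   3.77] j [-0.78  0.5   0.65  1.8  -0.36  0.96 -0.09] w 0.6492348472346421
scene box xy [116.7   1.2] size [96.7 99.5] ang -0.14 z 0.0699 1063
side box xy [118.3   2.7] size [96.3 94.5] ang 0.09 z 0.0704 1393
wrist box xy [116.2   2.9] size [94.8 95.1] ang 0.11 z 0.0722 81870
```

Request:
move_arm --increments '[{"offset": [0.006, 0.0, 0.0], "yaw": 0, "jaw": 90}, {"offset": [0.016, 0.0, 0.0], "yaw": 0, "jaw": 90}, {"offset": [0.03, -0.005, 0.0], "yaw": 0, "jaw": 90}, {"offset": [0.04, -0.03, 0.0], "yaw": 0, "jaw": 90}, {"offset": [0.05, -0.06, 0.0], "yaw": 0, "jaw": 90}, {"offset": [0.06, -0.1, 0.0], "yaw": 0, "jaw": 90}, {"offset": [0.07, -0.13, 0.0], "yaw": 0, "jaw": 90}, {"offset": [0.08, -0.16, 0.0], "yaw": 0, "jaw": 90}, {"offset": [0.08, -0.16, 0.0], "yaw": 0, "jaw": 90}, {"offset": [0.08, -0.16, 0.0], "yaw": 0, "jaw": 90}]'

```text
clock: 14.38
position: [0.5649, 0.0237, 0.2142]
ee_rot: [-0.469, 0.528, -0.527, 0.473]
ft_force: [-0.1, 0.7, -0.8]
grip_width: 0.646
```

```bash
python3 - <<'E'
from h import *
goal(0.06,0.000,.053)
for n in ('scene','side','wrist'): box(n)
c=shot('wrist','w6.png')
for q in ('bead_jar','tumbler','foil_roll','cutter','pliers'):
  for n in ('scene','side'):
    c=shot(n); print(q,n,[np.round(onplane(c,r['centre'],.012)[0],3) for r in manip.spot_point(c,q)[:2]])
E
```

```text
TCP [0.5649 0.0237 0.2142] rack [-0.0231 -0.003 ] offset [-0.0822  0.1616 -0.0034] yaw -0.04 tilt [-0.006 -1.     0.002]
t 14.3833 F [-0.14  0.66 -0.8 ] j [-0.77  0.26  0.77  1.71 -0.2   1.25 -0.07] w 0.6459436808713701
scene box xy [119.5   1.6] size [97.4 96.3] ang -0.51 z 0.0699 1108
side box xy [117.6   2.8] size [94.  97.6] ang -0.13 z 0.0705 1391
wrist box xy [93.9  3. ] size [49.8 94.5] ang 0.06 z 0.0716 9275
bead_jar scene [array([0.681, 0.128, 0.012])]
bead_jar side [array([0.681, 0.134, 0.012]), array([0.576, 0.165, 0.012])]
tumbler scene [array([0.555, 0.437, 0.012]), array([0.294, 0.352, 0.012])]
tumbler side [array([0.554, 0.443, 0.012])]
foil_roll scene [array([0.476, 0.115, 0.012]), array([0.282, 0.362, 0.012])]
foil_roll side [array([0.461, 0.114, 0.012]), array([0.28 , 0.362, 0.012])]
cutter scene [array([ 0.51 , -0.376,  0.012])]
cutter side [array([ 0.512, -0.379,  0.012])]
pliers scene [array([0.681, 0.136, 0.012]), array([ 0.327, -0.251,  0.012])]
pliers side [array([ 0.317, -0.246,  0.012])]
```

View pics/w6.png

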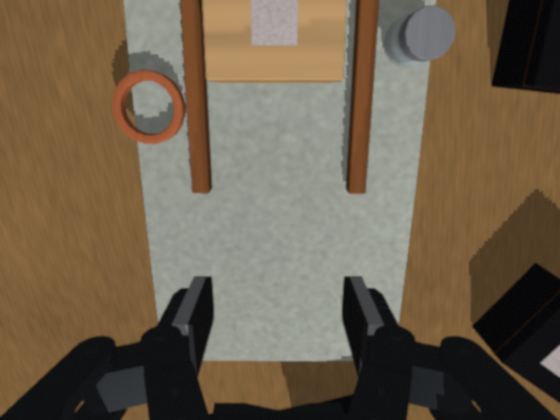

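The box sits in the lane with its back edge at row 80, columns 205–343. The rails, at columns 190–210 and 350–375, are clear on both sides. All the bystanders are where they started and the gripper is clear.

```bash
python3 -c "
from workcell import manip
print(manip.hand_in())"
```

```text
the job is handed in; nothing more can be done
None
```

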